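Hang the keyhole plaque on the easel's two studs

TASK

Somebody has left the glue brush lying across the two studs of the sloping easel: take it off and lay it flat on the desk, clear of the easel. Then take the grey tile plaque from the desk and hang it slots upward on both studs, the stud heads through its two keyholes, drawn fully down so that the studs sit at the ends of the slots and its back lies flat on the easel. Do not force it, and leave the mug, the glue pot and the dish of tiles where they are.

Things in the scene. Friction and masses are not known exactly. Their poses are not given: they have to be found in the camera images.
- easel: Heavy tabletop easel of pale wood, about 0.29 m long, 0.19 m wide, 0.22 m high, that does not move; origin on the desk under its middle, x level from its front to its back, y to its left. Its sloping front is easel_face. Two steel studs stand on it, 130 mm apart, on a flat steel crossbar let in flush across both stiles.
- easel_face: Sloping front, 40 degrees from level, rising away from the robot. Origin mid-face, level with the studs, 135 mm over the desk; x up the slope, y level to the left, z square out of the face. Studs at x = 0, y = 65 + d and -65 + d mm: their bar is clamped up to 10 mm to either side (d = -10 to 10, not given: look or feel for it). Face from x = -180 to 120 mm, at its foot a ledge 18 mm proud.
- plaque: Grey backer-board plaque 180 x 60 x 9 mm, 0.17 to 0.34 kg, lying face up. Origin mid-back (underside); y along its length, x across to its upper edge, z out of its front. Stone tiles 3 mm proud along its lower edge. Two keyholes right through at y = +-65 mm: round entry 14 mm in diameter at x = +2 mm, slot 8 mm wide up from it, ending at x = +20 mm. Grip it mid-length across its 60 mm.
- stud_line (a point): The origin of easel_face, midway between the studs when d = 0; same axes. Each stud: shank 6 mm in diameter, 12 mm long from the face, then a head 12 mm in diameter, 4 mm thick, front bevelled: tip 16 mm out. Heads pass only the round entries; then the plaque slides 15 mm down until the shanks stop at the slot ends. Home, the plaque's origin is at x = -17, y = d, z = 0 mm here.
- glue_brush: Brush with a red handle, 177 mm long, 12 x 12 mm thick, 0.014 kg, lying level across the studs on their uphill side, against the shanks and partly under the heads: draw it 6 mm or more up the slope, then lift it. Free desk for it: round (0.44, -0.40) m, right of the easel. Origin in the middle of its underside; y along its length, z up from its underside.
- mug: White dotted mug, 93 mm high, 78 mm across, handle reaching out to 114 mm; origin in its underside. Bystander.
- glue_pot: White glue pot with a blue cap, 66 mm across, 111 mm high; origin in the middle of its underside. Bystander.
- tile_dish: Shallow dish of tile bits, 102 mm across, 26 mm high; origin in the middle of its underside. Bystander.
Mind the look-alikes: they are no part of the job. What is shaped like the glue_brush but black is not meant.

How it is judged:
On the way:
1. the glue brush lies flat on the desk, clear of the easel (height (world z) of glue_brush below 0.015 m and contact force between glue_brush and easel below 0.05 N and linear speed of glue_brush below 0.03 m/s and (x of glue_brush in the frame of easel below -0.16 m or x of glue_brush in the frame of easel above 0.16 m or y of glue_brush in the frame of easel below -0.11 m or y of glue_brush in the frame of easel above 0.11 m) and contact force between glue_brush and the fingers below 0.05 N), for 0.2 s.
At the end, for the whole second after the job is handed in: Plaque at rest, home on both studs: origin within 4 mm of x = -17 mm (y within 14) on easel_face, back on the face within 2.5 mm, square and level within 0.04 rad, face outward; brush at rest on the desk, not touching the easel, its middle over 160 mm before or behind or 110 mm beside the easel's (x of plaque in the frame of easel_face between -0.021 and -0.0135 m and y of plaque in the frame of easel_face between -0.014 and 0.014 m and z of plaque in the frame of easel_face between -0.002 and 0.0025 m and angle between the z axis of plaque and the z axis of easel_face, either way round below 0.04 rad and angle between the y axis of plaque and the y axis of easel_face, either way round below 0.04 rad and angle between plaque's own z axis and vertical below 0.8 rad and linear speed of plaque below 0.01 m/s and height (world z) of glue_brush below 0.015 m and contact force between glue_brush and easel below 0.05 N and linear speed of glue_brush below 0.03 m/s and (x of glue_brush in the frame of easel below -0.16 m or x of glue_brush in the frame of easel above 0.16 m or y of glue_brush in the frame of easel below -0.11 m or y of glue_brush in the frame of easel above 0.11 m)).
It fails at once if the plaque is pressed or knocked against the easel with more than 60 N (contact force between plaque and easel above 60 N).
It fails at once if the mug, the glue pot or the dish of tiles is pushed more than 30 mm from its place (distance of any of mug, glue_pot, tile_dish from where it was at the start of the episode above 0.03 m).
It also fails if it takes over 72 s, if anything falls off the work surface, if the arm or the gripper's body presses on something with over 40 N, if the wrist force passes 120 N, or if a joint passes its speed limit or range.

ROBOT

A 6-joint arm with a two-finger parallel gripper is mounted at the origin on the work surface; the furniture and walls round the work are solid. World frame = base frame: x ahead of the robot, y to its left, z up, the work surface at z = 0. Lengths are in m, angles in rad, forces in N, time in s.
With the tool pointing down it reaches from about 0.3 to 0.775 m from the base axis. Payload 14.6 kg.
Tool frame: the origin (TCP) lies midway between the tips of the shut fingers; the grasp point (between the pads) lies 19 mm behind it (manip.pinch_z is the distance from the TCP to the grasp point, in m); z points along the fingers, y is the line along which they close (so a half turn about z gives the same grasp; the last joint's range is limited). The gripper opens to 94 mm and grips with 3 to 60 N. Pads are 16 mm wide; open, the fingers measure 119 mm over their backs; the gripper's body (75 mm by 177 mm) begins 78 mm behind the grasp point.
Start: joints at [-0.067, 0.3, 1.521, -0, 1.321, -0.067], TCP at [0.55, -0, 0.205] pointing down, gripper open.
Joint ranges: [-3.03, 3.03], [-0.79, 2.21], [0.23, 2.52], [-1.04, 4.18], [0, 3.07], [-2.55, 2.55]. Speed limits (rad/s): [2.22, 2.22, 2.57, 3.14, 3.14, 3.14].

INTERFACE

Orientations are given as a unit quaternion [w, x, y, z].
In Python, from plant import manip gives the robot as it stands.
- The arm moves only by the shell command python3 -m jog 'ROWS' [OPENING] [FORCE]. ROWS is JSON, a list of rows, each a list of 2 entries, a list of its own where there are three numbers: the shift along the world's x, y, z in cm, then the turn, a rotation vector about the world's x, y, z in rad. In form: [[[tx, ty, tz], [rx, ry, rz]], ...]. A call has 1 to 5 rows; each row shifts and turns the commanded pose from where the row before left it; what a row does not reach is not made up. A row lasts 1/10 s, in which the tool goes at most 50 mm and 8.59 degrees, less where a joint would pass 70% of its speed; a pose out of reach is approached as far as the arm can. A call is refused whole if a number of a shift passes 5 or a number of a turn 0.15, either way. A call with a gripper value outside its range is refused whole. OPENING is the closure, from -1 (fully open) to 1 (shut), set as the call begins (- or left out, the last holds). The fingers move at their own pace and stop on an object; FORCE is the grip in N (left out, the last holds). Time passes only in rows, so rows that do not move let the fingers close. It gives the time, the measured TCP pose, the force, the opening and the grip force at its end, in the units of the state.
- manip.observe(): the state, without advancing time (a new reading comes with each control period).
- manip.grab_frame(name): name is "scene" or "side" or "wrist"; returns a dict with "pixels" (400x640x3 uint8, red, green, blue), "camera_matrix" (3x3 intrinsics, pixels), "k1" (the pictures are not rectified: a ray, as slopes to the right and down, at radius r is drawn at 1 + k1 r^2 times it, then the intrinsics apply), "rvec" (rotation vector, rad) and "tvec" (3), from world to camera coordinates, as OpenCV has them. Camera axes: x right, y down, z forward; pixel columns grow to the right and rows downward; lengths in m; the calibration is good to about 2 mm. A picture is of the moment at which its call begins. There is no depth.
- manip.close_job(): hands the job in; it is judged then, once.
Trained networks look in a picture, given as the dict that the camera call returned (one of the last four; its "shot" number tells which), for a name from the list of things; names that differ only in an ending like _2 or _b are one class to them, and where a whole thing is asked for, a point or a joint stands for the part that bears it (a point fixed in the world has none). Each returns a list of dicts, best first, with "score" (0 to 1); they miss things now and then, are a little off and sometimes report something else, mostly with a low value. They report only what shows in the picture. A call takes as long as a camera call. They do not tell look-alikes from the thing itself.
- manip.search_frame(label, picture): "rect" ([left, top, right, bottom] in pixels, round what is visible of it).
- manip.cut_out(label, picture): "pixels" (400x640 bool, what is visible of it) and "rect" ([left, top, right, bottom] in pixels, round what is visible of it).
The state is a dict: "t": time; "q": joint angles; "joint_vel": joint speeds; "joint_torque": joint torques, N m; "eef_pos": TCP position; "ee_rot": TCP orientation; "ft_force": force on the tool from outside, world axes, zero at the start; "torque": the same for the moment, N m; "opening": finger opening in m; "grip_force": force on a finger pad.
Only numpy, scipy, OpenCV 4.12 (cv2) and the standard library are available. Lean on these libraries where they do the work, as an engineer would, in place of code of your own. Each camera call takes 0.05 s, during which the arm holds its last target. There are 200 camera calls.

## Working session

There is one attempt and no reset: what is moved stays moved. The work goes in short steps, Python scripts to look and compute and a shell command to move; the robot and the scene stay as the last step left them, time stands still between calls to the robot, and variables do not carry over. Pictures are saved under pics/ and viewed, at most 10 in all, crops included, and the job is handed in when it is done.

```bash
ls; mkdir -p pics
cat > h.py <<'E'
import numpy as np, cv2
from plant import manip
def grab(n,save=None):
    f=manip.grab_frame(n)
    if save: cv2.imwrite(f'pics/{save}.png',f['pixels'][:,:,::-1])
    return f
def proj(f,P):
    R=cv2.Rodrigues(np.array(f['rvec'],float))[0]; p=np.atleast_2d(P)@R.T+np.array(f['tvec']).ravel()
    s=p[:,:2]/p[:,2:]; s=s*(1+f['k1']*(s**2).sum(1,keepdims=True)); K=np.array(f['camera_matrix'])
    return s@K[:2,:2].T+K[:2,2]
def ray(f,uv):
    K=np.array(f['camera_matrix']); d=np.linalg.solve(K,np.append(uv,1))[:2]; s=d.copy()
    for _ in range(20): s=d/(1+f['k1']*(s@s))
    R=cv2.Rodrigues(np.array(f['rvec'],float))[0]; t=np.array(f['tvec']).ravel()
    v=R.T@np.append(s,1); return -R.T@t, v/np.linalg.norm(v)
def onz(f,uv,z):
    c,v=ray(f,uv); return c+v*(z-c[2])/v[2]
def tri(obs):
    A=np.zeros((3,3));b=np.zeros(3)
    for f,uv in obs:
        c,v=ray(f,uv);M=np.eye(3)-np.outer(v,v);A+=M;b+=M@c
    p=np.linalg.solve(A,b); return p,[float(np.linalg.norm(np.cross(p-ray(f,uv)[0],ray(f,uv)[1]))) for f,uv in obs]
E
python3 - <<'E'
from h import *
np.set_printoptions(precision=4,suppress=True)
for n in ['scene','side']:
    f=grab(n,n)
    print(n,'cam',ray(f,np.array([320,200])))
    for l in ['easel','easel_face','plaque','glue_brush','mug','glue_pot','tile_dish']:
        print(l,[(round(d['score'],2),np.round(d['rect']).tolist()) for d in manip.search_frame(l,f)][:4])
print(manip.observe(), manip.pinch_z)
E
```

```text
pics
scene cam (array([-0.5262, -0.5156,  0.7055]), array([ 0.7853,  0.4   , -0.4726]))
easel [(0.93, [320.0, 151.0, 412.0, 259.0])]
easel_face [(0.85, [319.0, 149.0, 414.0, 257.0])]
plaque [(0.59, [235.0, 200.0, 280.0, 222.0])]
glue_brush [(0.61, [374.0, 304.0, 416.0, 342.0]), (0.44, [352.0, 180.0, 402.0, 192.0])]
mug [(0.79, [456.0, 211.0, 494.0, 245.0])]
glue_pot [(0.58, [233.0, 152.0, 253.0, 184.0])]
tile_dish [(0.67, [292.0, 178.0, 318.0, 192.0])]
side cam (array([-0.1316,  0.8635,  0.8384]), array([ 0.4591, -0.6832, -0.5679]))
easel [(0.73, [274.0, 142.0, 352.0, 226.0])]
easel_face [(0.65, [274.0, 142.0, 346.0, 224.0]), (0.47, [182.0, 245.0, 207.0, 279.0])]
plaque [(0.59, [238.0, 243.0, 293.0, 283.0])]
glue_brush []
mug [(0.96, [324.0, 142.0, 343.0, 170.0])]
glue_pot [(0.82, [184.0, 244.0, 209.0, 278.0])]
tile_dish [(0.67, [222.0, 213.0, 252.0, 234.0]), (0.49, [274.0, 142.0, 352.0, 225.0])]
{'t': 0.8, 'q': array([-0.0666,  0.2999,  1.521 ,  0.    ,  1.3207, -0.0666]), 'joint_vel': array([ 0.0012, -0.0018, -0.0014,  0.0002,  0.    ,  0.0008]), 'joint_torque': array([ -0.0014, -53.1632, -35.2909,   0.0708,   0.0212,  -0.    ]), 'eef_pos': array([0.55  , 0.    , 0.2054]), 'ee_rot': array([-0.    ,  0.7071,  0.7071, -0.    ]), 'ft_force': array([-0.4101,  0.0756, -1.2816]), 'torque': array([0.0528, 0.0368, 0.0114]), 'grip_force': 0.0, 'opening': 0.09393952063770446} 0.0188
```

Run:
```python
import cv2,numpy as np
a=cv2.imread('pics/scene.png')[140:350,220:510];b=cv2.imread('pics/side.png')[130:300,160:380]
a=cv2.resize(a,(800,579),interpolation=3);b=cv2.resize(b,(776,600),interpolation=3)
cv2.imwrite('pics/a.png',a);cv2.imwrite('pics/b.png',b)
```

```text
(no output)
```

View pics/a.png

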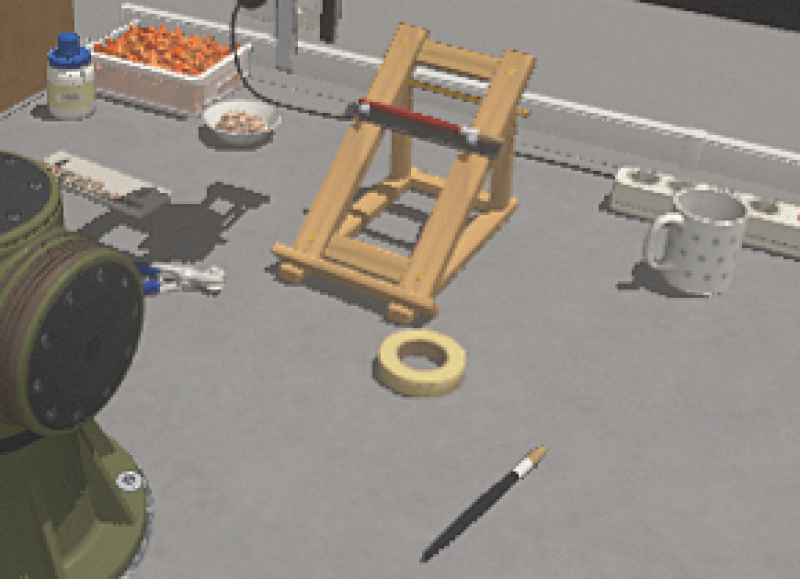

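View pics/b.png

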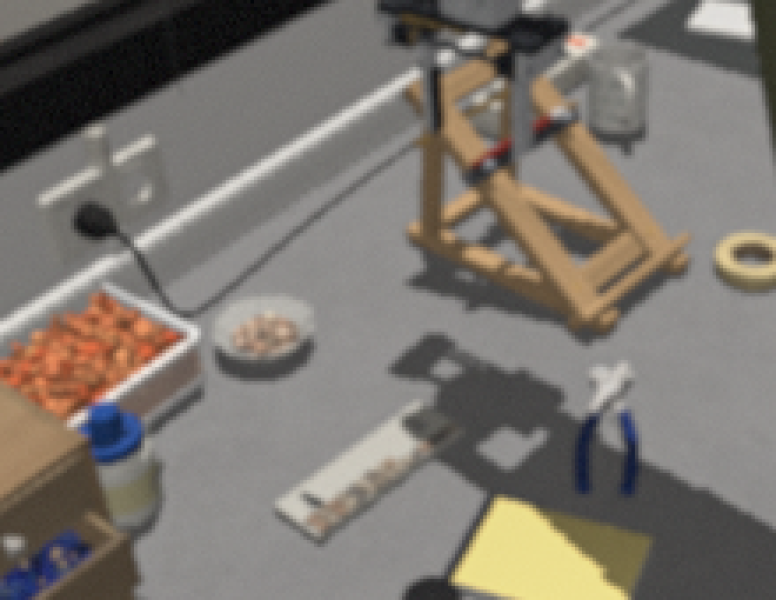

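The red brush (scene px ~352,178 to 390,189) lies across the easel studs and is the one meant. The black one on the desk (374–416, 304–342) is the look-alike. The plaque is at scene (237–282, 195–217), with its tiles towards the robot side.

Run:
```python
from h import *
np.set_printoptions(precision=4,suppress=True)
s=grab('scene');d=grab('side')
def A(p): return np.array([220+p[0]/2.7586,140+p[1]/2.7586])
def B(p): return np.array([160+p[0]/3.527,130+p[1]/3.527])
print('brushL',tri([(s,A((363,105))),(d,B((475,172)))]))
print('brushR',tri([(s,A((470,135))),(d,B((568,118)))]))
for n,p in dict(tl=(275,510),tr=(420,400),br=(460,430),bl=(318,543)).items(): print('plq',n,onz(d,B(p),.009))
print('ledge L',tri([(s,A((275,250))),(d,B((600,325)))]))
print('top L',tri([(s,A((402,25))),(d,B((410,88)))]))
for n,p in dict(mug=(705,290),pot=(72,115),dish=(240,140),tape=(420,380),blk=(480,505),ledR=(435,310),ledL=(275,255)).items(): print(n,onz(s,A(p),0))
w=grab('wrist','w0'); print(ray(w,np.array([320,200])))
for l in ['easel','plaque','glue_brush']: print(l,[(round(x['score'],2),np.round(x['rect']).tolist()) for x in manip.search_frame(l,w)][:4])
```

```text
brushL (array([ 0.5947, -0.0506,  0.134 ]), [0.002773521573472985, 0.002773521573472962])
brushR (array([ 0.5682, -0.1857,  0.1428]), [0.0026881968858420784, 0.0026881968858418876])
plq tl [0.5259 0.3395 0.009 ]
plq tr [0.5114 0.156  0.009 ]
plq br [0.4538 0.1683 0.009 ]
plq bl [0.4686 0.347  0.009 ]
ledge L (array([ 0.4275, -0.0281,  0.0232]), [0.006226520362827456, 0.006226520362827306])
top L (array([ 0.6804, -0.0575,  0.2036]), [0.0017109080883660225, 0.0017109080883661758])
mug [ 0.6305 -0.4483  0.    ]
pot [0.6333 0.3859 0.    ]
dish [0.6843 0.1545 0.    ]
tape [ 0.3362 -0.2357  0.    ]
blk [ 0.2065 -0.3411  0.    ]
ledR [ 0.4511 -0.2064  0.    ]
ledL [ 0.4615 -0.0146  0.    ]
(array([0.5499, 0.0741, 0.3839]), array([ 0.0094, -0.261 , -0.9653]))
easel [(0.57, [216.0, 193.0, 492.0, 382.0])]
plaque [(0.56, [232.0, 0.0, 286.0, 40.0])]
glue_brush [(0.57, [347.0, 261.0, 373.0, 382.0])]
```

View pics/w0.png

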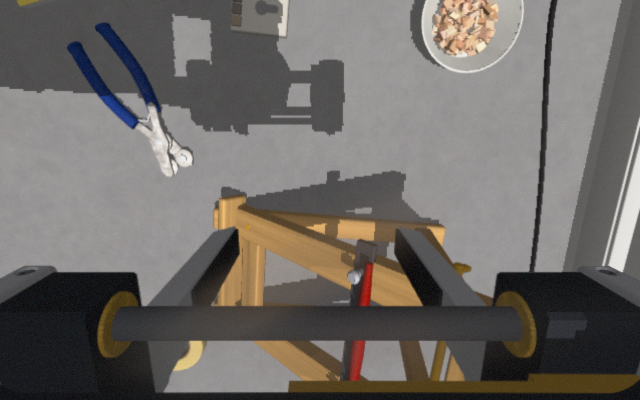

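The wrist view shows the left stud head at (356,277), the red handle on its uphill side at (365,250), and the plaque's right keyhole at (265,8). The gripper hides the rest, so I'm moving the camera over the easel.

```bash
python3 -m jog '[[[0,-2,4],[0,0,0]],[[0,-3,4],[0,0,0]],[[0,-4.5,1],[0,0,-0.05]],[[0,-4.5,0],[0,0,-0.07]],[[0,-4.5,0],[0,0,-0.07]]]' -1; python3 -m jog '[[[0,-2,1],[0,0,0]],[[0,0,0],[0,0,0]],[[0,0,0],[0,0,0]]]'
python3 - <<'E'
from h import *
np.set_printoptions(precision=4,suppress=True)
w=grab('wrist','w1'); print(ray(w,np.array([320,200])))
np.save('w1.npy',w,allow_pickle=True)
for l in ['easel','plaque','glue_brush']: print(l,[(round(x['score'],2),np.round(x['rect']).tolist()) for x in manip.search_frame(l,w)][:4])
cv2.imwrite('pics/w1c.png',cv2.resize(cv2.imread('pics/w1.png')[0:300,160:560],(800,600),interpolation=3))
E
```

```text
t: 1.6
eef_pos: [0.5498, -0.1867, 0.296]
ee_rot: [0.0, 0.772, 0.636, 0.0]
ft_force: [1.0, 0.1, -0.5]
opening: 0.0941
grip_force: 0.0
t: 1.9
eef_pos: [0.55, -0.2048, 0.3052]
ee_rot: [-0.0, 0.771, 0.637, 0.0]
ft_force: [0.1, 0.8, -1.1]
opening: 0.0943
grip_force: 0.0
(array([ 0.5638, -0.1321,  0.4837]), array([-0.04  , -0.2582, -0.9653]))
easel [(0.94, [208.0, 0.0, 461.0, 189.0])]
plaque []
glue_brush [(0.65, [141.0, 283.0, 166.0, 290.0]), (0.59, [326.0, 15.0, 352.0, 193.0])]
```

View pics/w1c.png

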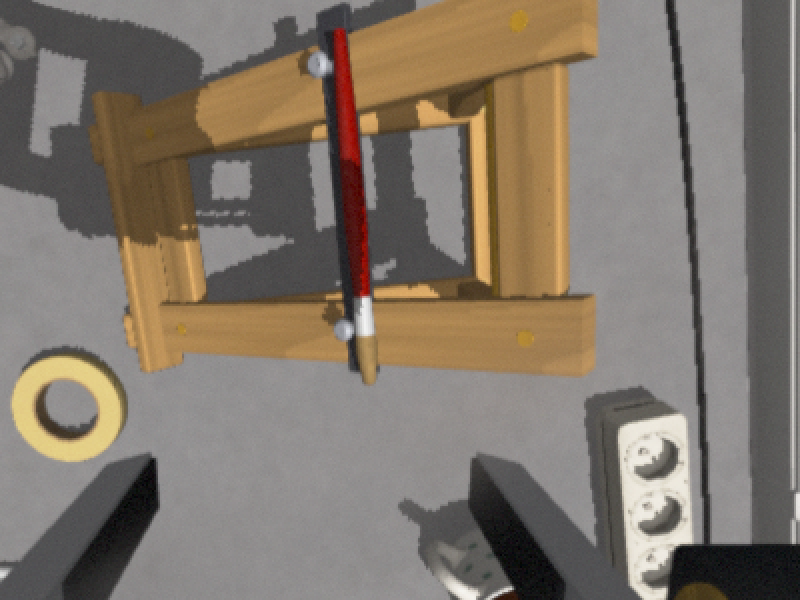

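The crop shows the stud heads at full-image px (319,32) and (331,164). The red handle is uphill of them, from (330,15) to its tip at (346,190), and the ferrule is beside the right stud. I'll take a second view for stereo.

```bash
python3 -m jog '[[[-4,-1,0],[0,0,0]],[[-4,-1,0],[0,0,0]],[[0,0,0],[0,0,0]],[[0,0,0],[0,0,0]]]' >/dev/null
cat > st.py <<'E'
from h import *
np.set_printoptions(precision=4,suppress=True)
def blob(f,uv,r=7,thr=150):
    I=f['pixels'].astype(int);x0,y0=int(round(uv[0])),int(round(uv[1]))
    ys,xs=np.mgrid[max(0,y0-r):y0+r+1,max(0,x0-r):x0+r+1];P=I[ys,xs]
    m=((P.max(2)-P.min(2))<40)&(P.mean(2)>thr)
    n,l,s,c=cv2.connectedComponentsWithStats(m.astype(np.uint8))
    if n<2: return uv,0
    k=1+np.argmax(s[1:,4]); return np.array([max(0,x0-r),max(0,y0-r)])+c[k],int(s[k,4])
E
python3 - <<'E'
from st import *
w1=np.load('w1.npy',allow_pickle=True).item(); w2=grab('wrist','w2'); np.save('w2.npy',w2,allow_pickle=True)
out=[]
for uv in [(319.5,32),(331.5,164.5)]:
    a,na=blob(w1,uv); g=onz(w1,a,.1465); u2=proj(w2,g)[0]; b,nb=blob(w2,u2,10)
    p,r=tri([(w1,a),(w2,b)]); print(a,na,g,u2,b,nb,p,r); out.append(p)
L,R=out; print('sep',np.linalg.norm(L-R),'yaw',np.arctan2(-(L-R)[0],(L-R)[1]))
for uv in [(330,15),(346,190)]: print('brush',onz(w1,np.array(uv),.143))
print([(round(x['score'],2),np.round(x['rect']).tolist()) for x in manip.search_frame('glue_brush',w2)][:4])
for uv in [(160+520/2,20/2),(160+526/2,338/2),(160+150/2,132/2),(160+181/2,329/2)]: print(uv)
E
```

```text
[320.9778  31.7111] 45 [ 0.582  -0.0578  0.1465] [400.9961  -9.1357] [400.9961  -9.1357] 0 [ 0.582  -0.0578  0.1465] [5.153763893707615e-16, 4.888966589787747e-16]
[332.7857 164.9762] 42 [ 0.5705 -0.1868  0.1465] [404.9454 131.7304] [413.0312 127.9062] 64 [ 0.5698 -0.1814  0.1796] [5.6651409460905696e-05, 5.665140946090775e-05]
sep 0.12853974593590312 yaw -0.09879585210223796
brush [ 0.5934 -0.0444  0.143 ]
brush [ 0.5799 -0.2174  0.143 ]
[(0.63, [406.0, 2.0, 423.0, 163.0]), (0.57, [120.0, 261.0, 184.0, 268.0])]
(420.0, 10.0)
(423.0, 169.0)
(235.0, 66.0)
(250.5, 164.5)
```

```bash
python3 -m jog '[[[0,4,0],[0,0,0]],[[0,1,0],[0,0,0]],[[0,0,0],[0,0,0]],[[0,0,0],[0,0,0]]]' >/dev/null
python3 - <<'E'
from st import *
w1=np.load('w1.npy',allow_pickle=True).item(); w2=grab('wrist','w2'); np.save('w2.npy',w2,allow_pickle=True)
out=[]
for uv in [(319.5,32),(331.5,164.5)]:
    a,na=blob(w1,uv); g=onz(w1,a,.1465); u2=proj(w2,g)[0]; b,nb=blob(w2,u2,6)
    p,r=tri([(w1,a),(w2,b)]); print(a,na,g,u2,b,nb,p,r); out.append(p)
c=cv2.imread('pics/w2.png'); u=np.round(proj(w2,[0.576,-.122,.1465])[0]).astype(int); print(u)
y0,x0=max(0,u[1]-100),u[0]-130; cv2.imwrite('pics/w2c.png',cv2.resize(c[y0:y0+195,x0:x0+260],(800,600),interpolation=3)); print(x0,y0)
E
```

```text
[320.9778  31.7111] 45 [ 0.582  -0.0578  0.1465] [407.2378  47.6218] [406.6304  47.6522] 46 [ 0.5821 -0.0574  0.1442] [6.097865154746082e-05, 6.097865154742495e-05]
[332.7857 164.9762] 42 [ 0.5705 -0.1868  0.1465] [410.3847 177.9994] [410.7333 177.7667] 30 [ 0.5705 -0.1865  0.1478] [0.00015322068516369116, 0.0001532206851636819]
[409 116]
279 16
```

View pics/w2c.png

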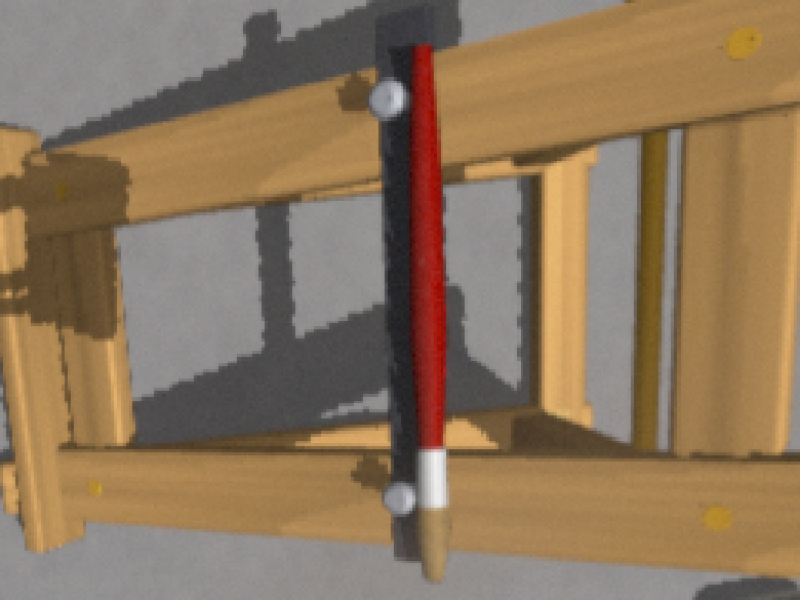

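The crop confirms the red handle lies uphill of both studs, with the middle of its span open air between the stiles. The stud heads measure 0.130 m apart at z≈0.146, which matches the text, and the easel yaw is about -0.09. I'll tilt the tool square to the face.

```bash
cat > go.py <<'E'
# prints remaining shift (cm) and turn to a target given in easel-face coords (m): x y z [yaw_extra]
import sys; from h import *; from scipy.spatial.transform import Rotation as Rr
np.set_printoptions(precision=4,suppress=True)
yaw=-0.089; 
def face(yaw=yaw):
    ex=np.array([np.cos(yaw),np.sin(yaw),0]);ey=np.array([-np.sin(yaw),np.cos(yaw),0]);c,s=np.cos(np.radians(40)),np.sin(np.radians(40))
    X=c*ex+s*np.array([0,0,1]);return np.c_[X,ey,np.cross(X,ey)]
R=face(); mid=np.array([.57625,-.12215,.1465]); F=mid-.015*R[:,2]
def rep(P,axes):
    o=manip.observe(); Rt=np.c_[axes[:,1],axes[:,0],-axes[:,2]]
    Rc=Rr.from_quat(np.roll(o['ee_rot'],-1)); print('t',o['t'],'shift cm',(P-o['eef_pos'])*100,'turn',(Rr.from_matrix(Rt)*Rc.inv()).as_rotvec(),'F',o['ft_force'],'face xyz mm',R.T@(o['eef_pos']-F)*1000,'open',o['opening']*1000,o['grip_force'])
def tgt(x,y,z): return F+R@np.array([x,y,z])
if __name__=='__main__':
    print('axes X',R[:,0],'Z',R[:,2]); rep(tgt(*map(float,sys.argv[1:4])),R)
E
python3 -m jog '[[[1.5,1,-1],[0,0,0.05]],[[0,1,-1],[0,0,0.05]]]' >/dev/null
python3 -m jog '[[[0,1,0],[-0.0124,-0.139,0]],[[0,1,0],[-0.0124,-0.139,0]],[[1,0,0],[-0.0124,-0.139,0]],[[1,0,-1],[-0.0124,-0.139,0]],[[1,0,-1],[-0.0124,-0.139,0]]]'; python3 go.py .012 -.008 .08
```

```text
t: 3.75
eef_pos: [0.5153, -0.1363, 0.2663]
ee_rot: [0.256, 0.693, 0.632, 0.232]
ft_force: [1.8, -0.2, -0.3]
opening: 0.0943
grip_force: 0.0
axes X [ 0.763  -0.0681  0.6428] Z [-0.6402  0.0571  0.766 ]
t 3.75 shift cm [ 2.7815  0.9113 -6.2343] turn [0.0022 0.0065 0.0034] F [ 1.822  -0.2371 -0.3055] face xyz mm [ 31.4701 -19.5489 145.0451] open 94.28048170982846 0.0
```

```bash
python3 -m jog '[[[1.4,0.45,-3.1],[0,0,0]],[[1.4,0.45,-3.1],[0.002,0.0065,0.003]],[[1.6,-0.15,-1.9],[0,0,0]],[[1.3,-0.1,-1.5],[0,0,0]],[[0,0,0],[0,0,0]]]' 0.1 10 >/dev/null;  python3 go.py .012 -.008 .002
python3 - <<'E'
from h import *
w=grab('wrist','w3')
E
```

```text
axes X [ 0.763  -0.0681  0.6428] Z [-0.6402  0.0571  0.766 ]
t 4.25 shift cm [ 2.09   -0.2643 -2.2804] turn [-0.0037 -0.0103 -0.0018] F [-0.1818  0.5504  0.5601] face xyz mm [10.531  -7.2248 33.0011] open 57.299872056986686 0.0
```

View pics/w3.png

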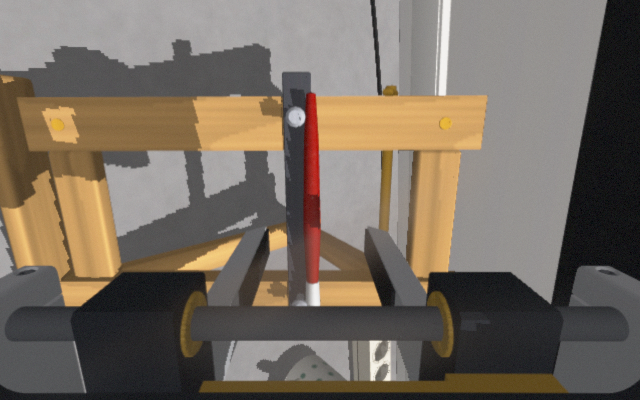

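The view is square to the face. The left stud is at (296,117) and the brush at about (312,190) lies between the fingertips. Descending and closing.

```bash
python3 -m jog '[[[1.1,-0.15,-1.2],[0,0,0]],[[0.95,-0.1,-1.05],[0,-0.005,0]],[[0,0,0],[0,0,0]]]' >/dev/null;  python3 go.py .012 -.008 .002;python3 -m jog '[[[0,0,0],[0,0,0]],[[0,0,0],[0,0,0]],[[0,0,0],[0,0,0]],[[0,0,0],[0,0,0]],[[0,0,0],[0,0,0]]]' 1 10;python3 go.py .025 -.008 .006
```

```text
axes X [ 0.763  -0.0681  0.6428] Z [-0.6402  0.0571  0.766 ]
t 4.6 shift cm [ 0.0644 -0.0285 -0.2554] turn [-0.0028 -0.0024 -0.0019] F [-0.0478 -0.1824 -0.5992] face xyz mm [13.1305 -7.7731  4.3853] open 42.29303597954487 0.0
t: 5.1
eef_pos: [0.5924, -0.131, 0.1474]
ee_rot: [0.251, 0.693, 0.635, 0.231]
ft_force: [-6.9, 0.4, 5.8]
opening: 0.0118
grip_force: 10.0
axes X [ 0.763  -0.0681  0.6428] Z [-0.6402  0.0571  0.766 ]
t 5.1 shift cm [ 0.7928 -0.1298  0.825 ] turn [-0.0025 -0.0013 -0.0023] F [-6.8699  0.383   5.8187] face xyz mm [13.5598 -7.4117  4.8299] open 11.761736165014575 10.00253364443779
```

```bash
python3 -m jog '[[[0.35,-0.05,0.5],[0,0,0]],[[0.5,-0.05,0.45],[0,0,0]],[[0,0,0.3],[0,0,0]],[[-1.5,0.1,2],[0,0,0]],[[-2.2,0.2,3],[0,0,0]]]';python3 go.py .025 -.008 .08
python3 - <<'E'
from h import *
f=grab('scene'); c=f['pixels'][140:350,220:510,::-1]
w=grab('wrist')['pixels'][:,:,::-1]
cv2.imwrite('pics/c.png',np.vstack([cv2.resize(c,(400,290)),cv2.resize(w,(464,290))[:,:400]]))
E
```

```text
t: 5.6
eef_pos: [0.5633, -0.1287, 0.2085]
ee_rot: [0.249, 0.694, 0.635, 0.231]
ft_force: [-0.0, -0.7, 1.7]
opening: 0.0119
grip_force: 10.0
axes X [ 0.763  -0.0681  0.6428] Z [-0.6402  0.0571  0.766 ]
t 5.6 shift cm [-1.0326  0.0639  0.3898] turn [-0.0037 -0.0049 -0.0025] F [-0.0465 -0.7194  1.712 ] face xyz mm [30.4168 -7.7186 70.3665] open 11.914031708945272 9.999852776527405
```

View pics/c.png

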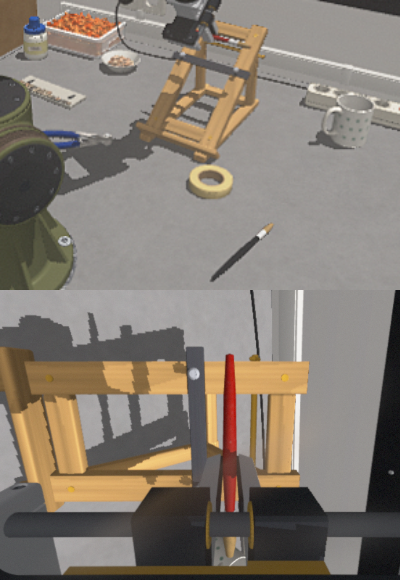

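```bash
python3 -m jog '[[[-3,-1,2],[0.0124,0.139,0]],[[-3,-3,0],[0.0124,0.139,0]],[[-2.3,-4,0],[0.0124,0.139,0]],[[-2,-4,0],[0.0124,0.139,0]],[[-2,-4,0],[0.0124,0.142,0]]]' >/dev/null
python3 -m jog '[[[0,-4,-2],[0,0,0]],[[0,-4,-2.5],[0,0,0]],[[0,-3,-3.5],[0,0,0]],[[0,0,-4.5],[0,0,0]],[[0,0,0],[0,0,0]]]'
cat > dn.py <<'E'
import sys; from go import *
ps=float(sys.argv[1]);P=np.array(list(map(float,sys.argv[2:5])))
c,s=np.cos(ps),np.sin(ps); rep(P,np.array([[c,-s,0],[s,c,0],[0,0,1.]]))
E
python3 dn.py -0.089 .44 -.4 .005
```

```text
t: 6.7
eef_pos: [0.4402, -0.3968, 0.0971]
ee_rot: [-0.006, 0.738, 0.675, 0.002]
ft_force: [0.0, -0.1, 0.2]
opening: 0.0117
grip_force: 10.0
t 6.7 shift cm [-0.0203 -0.3232 -9.2096] turn [-0.0117 -0.0058  0.0002] F [ 0.029  -0.0814  0.2467] face xyz mm [-116.8638 -285.6235   48.5684] open 11.728917860169632 9.999781250953674
```

```bash
python3 -m jog '[[[0,0,-4],[-0.012,-0.006,0]],[[0,-0.3,-3],[0,0,0]],[[0,0,-1.2],[0,0,0]],[[0,0,-0.5],[0,0,0]],[[0,0,0],[0,0,0]]]'; python3 dn.py -0.089 .44 -.4 .005
```

```text
t: 7.2
eef_pos: [0.4431, -0.4016, 0.0179]
ee_rot: [0.006, 0.737, 0.675, 0.0]
ft_force: [-0.5, -0.3, 0.8]
opening: 0.0117
grip_force: 10.0
t 7.2 shift cm [-0.3102  0.1561 -1.2883] turn [ 0.0089  0.0085 -0.0011] F [-0.4521 -0.315   0.7988] face xyz mm [-165.2425 -290.1398  -14.2426] open 11.723909285070862 9.999753534793854
```

```bash
python3 -m jog '[[[0,0,0],[0,0,0]],[[0,0,0],[0,0,0]]]'; python3 dn.py -0.089 .44 -.4 .005
```

```text
t: 7.4
eef_pos: [0.443, -0.4018, 0.018]
ee_rot: [0.007, 0.738, 0.675, 0.0]
ft_force: [0.2, 0.2, 0.1]
opening: 0.0118
grip_force: 10.0
t 7.4 shift cm [-0.2972  0.18   -1.305 ] turn [ 0.0095  0.009  -0.0008] F [0.2113 0.2053 0.1221] face xyz mm [-165.2185 -290.3893  -14.045 ] open 11.819211329269057 9.999794661998749
```

```bash
python3 -m jog '[[[0,0,-0.5],[0.005,0.005,0]],[[0,0,-0.3],[0.004,0.004,0]],[[0,0,0],[0,0,0]]]';python3 -m jog '[[[0,0,-0.25],[0,0,0]],[[0,0,0],[0,0,0]]]'; python3 dn.py -0.089 .44 -.4 .005
```

```text
t: 7.7
eef_pos: [0.4423, -0.4012, 0.0081]
ee_rot: [-0.001, 0.738, 0.675, -0.0]
ft_force: [0.5, -1.0, -0.1]
opening: 0.0112
grip_force: 10.0
t: 7.9
eef_pos: [0.4423, -0.4013, 0.0057]
ee_rot: [-0.001, 0.738, 0.675, -0.0]
ft_force: [-0.2, -0.7, -0.2]
opening: 0.0115
grip_force: 10.0
t 7.9 shift cm [-0.2268  0.1257 -0.0696] turn [-0.0013 -0.0019 -0.0006] F [-0.1507 -0.7002 -0.2413] face xyz mm [-173.7332 -289.9111  -23.0265] open 11.495401152198442 9.999728500843048
```

```bash
python3 -m jog '[[[0,0,-0.2],[0,0,0]],[[0,0,0],[0,0,0]]]'|grep -E 'pos|ft';python3 -m jog '[[[0,0,0],[0,0,0]],[[0,0,0],[0,0,0]],[[0,0,0],[0,0,0]]]' 0.3 10;python3 -m jog '[[[0,0,4],[0,0,0]],[[0,2,4],[0,0,0]],[[0,3,4],[0,0,0]],[[0,4,2],[0,0,0]],[[0,4,0],[0,0,0]]]' -1
python3 - <<'E'
from h import *
np.set_printoptions(precision=4,suppress=True)
f=grab('scene','p1');I=cv2.cvtColor(f['pixels'],cv2.COLOR_RGB2HSV)
m=((I[...,0]<8)|(I[...,0]>172))&(I[...,1]>170)&(I[...,2]>60)
n,l,s,c=cv2.connectedComponentsWithStats(m.astype(np.uint8))
for k in range(1,n):
    if s[k,4]>8: print(s[k],c[k],onz(f,c[k],.006))
E
python3 dn.py -0.08 .44 .25 .15
```

```text
eef_pos: [0.4423, -0.4013, 0.0038]
ft_force: [0.2, -0.8, 0.2]
t: 8.4
eef_pos: [0.4425, -0.4014, 0.0042]
ee_rot: [-0.001, 0.738, 0.675, -0.0]
ft_force: [-0.5, -0.8, -0.3]
opening: 0.0312
grip_force: 0.0
t: 8.9
eef_pos: [0.4432, -0.2709, 0.1473]
ee_rot: [0.002, 0.738, 0.675, 0.0]
ft_force: [0.2, -0.4, -1.2]
opening: 0.0693
grip_force: 0.0
t 8.95 shift cm [-0.2662 51.597   0.4344] turn [-0.0007  0.0006  0.0068] F [2.3832 2.9749 0.7968] face xyz mm [ -92.6796 -155.1242   91.6658] open 73.59074332534297 0.0
```

```bash
python3 -m jog '[[[0,2,4.5],[0,0,0]],[[0,3,3.5],[0,0,0]],[[0,4.9,0.5],[0,0,0]],[[0,4.9,0.5],[0,0,0]],[[0,4.9,0],[0,0,0]]]' -1 >/dev/null; python3 -m jog '[[[0.4,4.9,0],[0,0,0]],[[0.5,4.9,0],[0,0,0]],[[0.5,4.9,0],[0,0,0]],[[0.5,4.9,0],[0,0,0]],[[0.5,4.9,0],[0,0,0]]]'  >/dev/null; python3 -m jog '[[[0.5,2,0],[0,0,0]],[[0.5,0,0],[0,0,0]],[[0.5,0,0],[0,0,0]],[[0,0,0],[0,0,0]]]'
python3 - <<'E'
from h import *
w=grab('wrist','w4'); np.save('w4.npy',w,allow_pickle=True); f=grab('scene','p2')
for l in ['plaque','glue_brush']: print(l,[[(round(x['score'],2),np.round(x['rect']).tolist()) for x in manip.search_frame(l,q)] for q in (w,f)])
a=f['pixels'][140:350,220:510,::-1]; b=w['pixels'][:330,:,::-1]
cv2.imwrite('pics/d.png',np.hstack([cv2.resize(a,(300,217)).copy() if 0 else cv2.copyMakeBorder(cv2.resize(a,(300,217)),0,113,0,0,0), b[:,130:630]]))
E
```

```text
t: 10.35
eef_pos: [0.4819, 0.1894, 0.234]
ee_rot: [-0.001, 0.738, 0.675, -0.0]
ft_force: [0.0, 0.1, -0.7]
opening: 0.0938
grip_force: 0.0
plaque [[(0.81, [299.0, 44.0, 350.0, 201.0])], [(0.62, [234.0, 195.0, 282.0, 220.0])]]
glue_brush [[], [(0.73, [375.0, 301.0, 417.0, 341.0]), (0.49, [420.0, 263.0, 476.0, 289.0])]]
```

View pics/d.png

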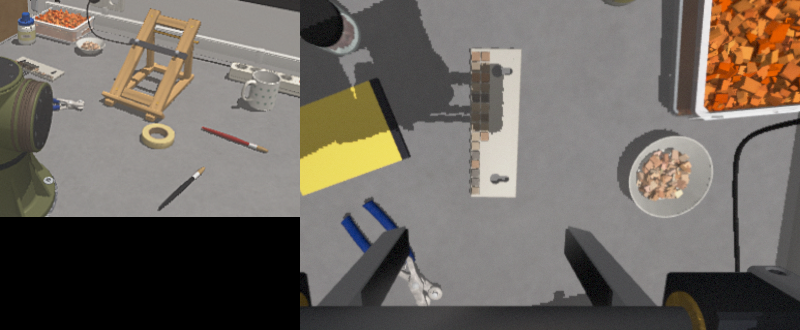

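The brush lies flat right of the easel at scene ~(420–476, 263–289). The plaque is at wrist (299–350, 44–201), with its tiles on the -x edge and its slots toward +x. Measuring it from two places.

```bash
cat > pq.py <<'E'
from h import *
def corners(f):
    d=manip.cut_out('plaque',f)[0]; m=d['pixels'].astype(np.uint8)
    r=cv2.minAreaRect(cv2.findNonZero(m)); b=cv2.boxPoints(r); return d['score'],b[np.argsort(np.arctan2(b[:,1]-r[0][1],b[:,0]-r[0][0]))]
E
python3 -m jog '[[[-3,2,0],[0,0,0]],[[-3,1,0],[0,0,0]],[[0,0,0],[0,0,0]],[[0,0,0],[0,0,0]]]' >/dev/null
python3 - <<'E'
from pq import *; np.set_printoptions(precision=4,suppress=True)
w4=np.load('w4.npy',allow_pickle=True).item();w5=grab('wrist','w5');np.save('w5.npy',w5,allow_pickle=True)
w4=dict(w4)
try: s4,c4=corners(w4)
except Exception as e: print('E',e)
s5,c5=corners(w5); print(s4,s5); 
for a,b in zip(c4,c5): print(a,b,tri([(w4,a),(w5,b)]),onz(w4,a,.009)[:2],onz(w5,b,.009)[:2])
for c,f in((c4,w4),(c5,w5)):
    P=np.array([onz(f,u,.009)[:2] for u in c]); print('ctr',P.mean(0),'sides',np.linalg.norm(P-np.roll(P,-1,0),axis=1)); d=P[0]-P[3]; d2=P[1]-P[2];print('yaw',np.arctan2(-d[0],d[1]),np.arctan2(-d2[0],d2[1]))
E
```

```text
0.6 0.81
[301.079   46.4712] [352.855   69.9087] (array([ 0.476 ,  0.3429, -0.0038]), [0.00016111853598692756, 0.00016111853598698282]) [0.4765 0.3406] [0.4744 0.3413]
[351.3737  48.0429] [403.2955  72.0551] (array([0.5349, 0.3341, 0.0054]), [0.000178053188120482, 0.00017805318812033386]) [0.5346 0.3336] [0.5339 0.3336]
[346.681  198.2088] [397.1238 217.0904] (array([0.5157, 0.1618, 0.0362]), [0.0008383617810607479, 0.0008383617810606357]) [0.5173 0.1537] [0.5224 0.1531]
[296.3864 196.6371] [346.6833 214.944 ] (array([0.454 , 0.1673, 0.028 ]), [0.0009255838795739332, 0.0009255838795739023]) [0.4519 0.1616] [0.4557 0.162 ]
ctr [0.4951 0.2474] sides [0.0586 0.1808 0.0659 0.1806]
yaw -0.1363786252823135 -0.09567971569848355
ctr [0.4966 0.2475] sides [0.0599 0.1808 0.0673 0.1803]
yaw -0.10406046128226479 -0.06343157235455402
```

Run:
```python
from pq import *; np.set_printoptions(precision=4,suppress=True)
C=np.array([.4955,.2475]);y=-.095
tiles=[]
for n in ('w4','w5'):
    f=np.load(n+'.npy',allow_pickle=True).item();G=cv2.cvtColor(f['pixels'],cv2.COLOR_RGB2GRAY)
    # warp to metric plaque-top plane, 0.5mm/px around C, axes world
    S=.0005;N=480; X=C[0]-.06+np.arange(240)*S; Y=C[1]+.12-np.arange(N)*S
    XX,YY=np.meshgrid(X,Y); uv=proj(f,np.c_[XX.ravel(),YY.ravel(),np.full(XX.size,.009)]).astype(np.float32)
    W=cv2.remap(f['pixels'],uv[:,0].reshape(XX.shape),uv[:,1].reshape(XX.shape),cv2.INTER_CUBIC)
    tiles.append(cv2.resize(W[:,:,::-1],(300,600)))
cv2.imwrite('pics/e.png',np.hstack(tiles))
```

```text
(no output)
```

View pics/e.png

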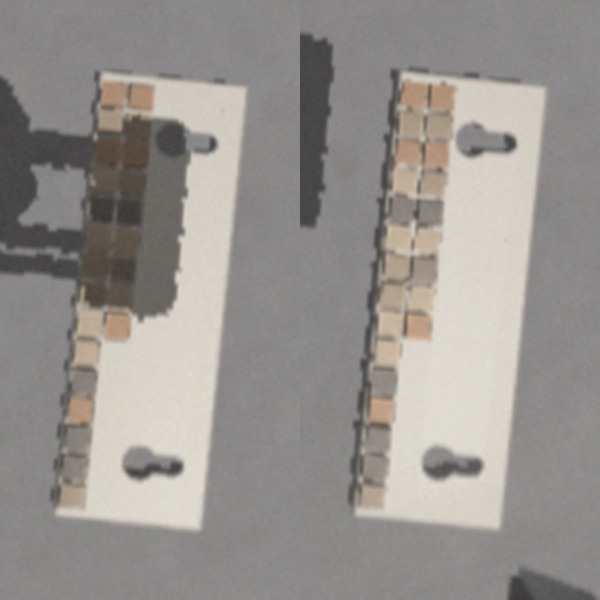

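The rectified views show the entry holes at panel px (173,139) and (140,463). They come out 130 mm apart, as the text says, and both views agree at top height 9 mm. The plaque origin is (0.496, 0.247) at yaw -0.105. Going to grasp it.

```bash
python3 dn.py -0.105 .4961 .2472 .002; python3 -m jog '[[[3.6,1.4,-2],[0,0,-0.016]],[[3.6,1.4,-2],[0,0,0]],[[0,0,-4],[0,0,0]],[[0,0,-4],[0,0,0]],[[0,0,0],[0,0,0]]]' -1 >/dev/null; python3 dn.py -0.105 .4961 .2472 .002
```

```text
t 11.2 shift cm [  7.4025   2.6927 -23.2062] turn [-0.0009 -0.0013 -0.0159] F [-0.7556  0.0626  1.4714] face xyz mm [-84.6679 327.3644 200.3495] open 93.81915134960659 0.0
t 11.7 shift cm [  0.448    0.0052 -10.6984] turn [ 0.0026 -0.0098  0.0002] F [ 0.42   -0.7697  0.7864] face xyz mm [-113.8331  360.3138   61.5436] open 93.67113568865292 0.0
```

```bash
python3 -m jog '[[[0.4,0,-3],[0,-0.009,0]],[[0,0,-3],[0,0,0]],[[0,0,-2.5],[0,0,0]],[[0,0,0],[0,0,0]],[[0,0,0],[0,0,0]]]' -1 >/dev/null; python3 dn.py -0.105 .4961 .2472 .002
```

```text
t 12.2 shift cm [-0.2383 -0.1614 -2.902 ] turn [-0.0016  0.0091 -0.0003] F [0.0653 0.4474 0.7569] face xyz mm [-158.8246  362.584    -2.479 ] open 93.9447334784099 0.0
```

```bash
python3 -m jog '[[[-0.12,-0.08,-1],[0,0.009,0]],[[-0.12,-0.08,-1],[0,0,0]],[[0,0,-0.5],[0,0,0]],[[0,0,0],[0,0,0]]]' -1 >/dev/null; python3 dn.py -0.105 .4961 .2472 .002
```

```text
t 12.6 shift cm [ 0.1467  0.0357 -0.1399] turn [-0.0005 -0.0026 -0.0006] F [-0.8034 -0.2722  1.5347] face xyz mm [-179.3821  360.2782  -21.2856] open 93.8914998942912 0.0
```

```bash
python3 -m jog '[[[0.15,0.04,-0.05],[0,-0.002,0]],[[0,0,0],[0,0,0]]]' -1 >/dev/null; python3 dn.py -0.105 .4961 .2472 .003;python3 -m jog '[[[0,0,0],[0,0,0]],[[0,0,0],[0,0,0]],[[0,0,0],[0,0,0]],[[0,0,0],[0,0,0]]]' 1 25;python3 dn.py -0.105 .4961 .2472 .003; python3 -m jog '[[[0,0,1],[0,0,0]],[[0,0,2],[0,0,0]],[[0,0,3],[0,0,0]],[[0,0,3],[0,0,0]],[[0,0,0],[0,0,0]]]'
python3 - <<'E'
from h import *
w=grab('wrist','w6');np.save('w6.npy',w,allow_pickle=True)
E
python3 go.py -.002 0 .06
```

```text
t 12.8 shift cm [-0.0731 -0.0346 -0.0845] turn [-0.0012  0.0011 -0.0006] F [-0.0737 -0.3311 -0.4671] face xyz mm [-177.4661  361.1742  -22.3105] open 94.02293644733834 0.0
t: 13.2
eef_pos: [0.4965, 0.2474, 0.0037]
ee_rot: [-0.0, 0.743, 0.669, 0.001]
ft_force: [0.7, -0.1, 1.1]
opening: 0.0652
grip_force: 0.0
t 13.2 shift cm [-0.0424 -0.0235 -0.0657] turn [-0.001   0.0006 -0.0006] F [ 0.7068 -0.0554  1.1214] face xyz mm [-177.8139  361.0359  -22.2646] open 65.20506821449044 0.0
t: 13.7
eef_pos: [0.4983, 0.2482, 0.0982]
ee_rot: [0.001, 0.743, 0.669, 0.004]
ft_force: [0.8, 0.4, 0.1]
opening: 0.0256
grip_force: 0.0
axes X [ 0.763  -0.0681  0.6428] Z [-0.6402  0.0571  0.766 ]
t 13.75 shift cm [  4.8509 -36.7269   8.3724] turn [-0.0699 -0.6906  0.0137] F [ 0.5756 -0.2838 -0.1453] face xyz mm [-117.8364  361.5038   47.9046] open 21.194396172248027 0.0
```

View pics/w6.png

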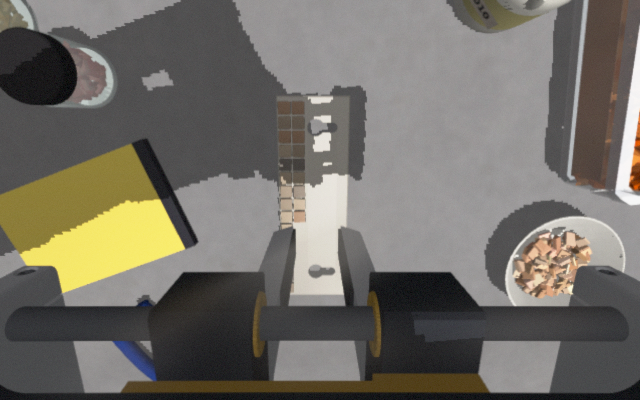

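The fingers hadn't finished closing, so the plaque stayed on the desk, apparently undisturbed. I'll reopen, go down again and wait longer.

```bash
python3 -m jog '[[[0,0,0],[0,0,0]],[[0,0,0],[0,0,0]],[[0,0,0],[0,0,0]],[[0,0,0],[0,0,0]],[[0,0,0],[0,0,0]]]' -1 >/dev/null;python3 -m jog '[[[-0.2,-0.1,-1.5],[0,0,0]],[[0,0,-2],[0,0,0]],[[0,0,-2],[0,0,0]],[[0,0,-2],[0,0,0]],[[0,0,-0.5],[0,0,0]]]' -1 >/dev/null; python3 dn.py -0.105 .4961 .2472 .0035
python3 - <<'E'
from h import *
f=np.load('w6.npy',allow_pickle=True).item()
P=np.array([.4961,.2472]);c,s=np.cos(-.105),np.sin(-.105)
for x,y in ((30,90),(-30,90),(2,65),(2,-65)): print(x,y,proj(f,np.array([P[0]+(c*x-s*y)/1e3,P[1]+(s*x+c*y)/1e3,.009])))
E
```

```text
t 14.75 shift cm [ 0.2588  0.1238 -0.8101] turn [ 0.0002 -0.0024 -0.0006] F [-0.3426 -0.7235 -0.0573] face xyz mm [-174.906   359.3008  -14.3351] open 93.63242499943085 0.0
30 90 [[351.31504684  95.53556329]]
-30 90 [[276.51049007  95.47165088]]
2 65 [[316.4134154  127.43839978]]
2 -65 [[316.34745595 271.34738747]]
```

```bash
python3 -m jog '[[[0.13,0.06,-0.45],[0,-0.002,0]],[[0.1,0.06,-0.4],[0,0,0]],[[0,0,0],[0,0,0]]]' -1 >/dev/null; python3 dn.py -0.105 .4961 .2472 .0035;python3 -m jog '[[[0,0,0],[0,0,0]],[[0,0,0],[0,0,0]],[[0,0,0],[0,0,0]],[[0,0,0],[0,0,0]],[[0,0,0],[0,0,0]]]' 1 30 >/dev/null;python3 -m jog '[[[0,0,0],[0,0,0]],[[0,0,0],[0,0,0]]]';python3 dn.py -0.105 .4961 .2472 .0035
```

```text
t 15.05 shift cm [-0.0998 -0.056  -0.1809] turn [-0.0012  0.003  -0.0007] F [-0.8206  0.3593 -0.0742] face xyz mm [-176.3359  361.411   -21.3478] open 94.18182849642417 0.0
t: 15.75
eef_pos: [0.4968, 0.2476, 0.0052]
ee_rot: [0.0, 0.743, 0.669, 0.001]
ft_force: [-1.6, 0.1, 3.4]
opening: 0.0591
grip_force: 30.0
t 15.75 shift cm [-0.066  -0.0411 -0.1691] turn [-0.001   0.0024 -0.0007] F [-1.6142  0.1205  3.4298] face xyz mm [-176.6596  361.2326  -21.2306] open 59.0534807116254 30.002835988998413
```

```bash
python3 -m jog '[[[0,0,0],[0,0,0]],[[0,0,0],[0,0,0]]]' -0.6 >/dev/null;python3 -m jog '[[[-0.06,-0.03,-0.25],[0,0.002,0]],[[0,0,0],[0,0,0]]]';python3 -m jog '[[[0,0,0],[0,0,0]],[[0,0,0],[0,0,0]],[[0,0,0],[0,0,0]],[[0,0,0],[0,0,0]],[[0,0,0],[0,0,0]]]' 1 30;python3 dn.py -0.105 .4961 .2472 .0035
```

```text
t: 16.15
eef_pos: [0.496, 0.2472, 0.0022]
ee_rot: [-0.0, 0.743, 0.669, 0.0]
ft_force: [0.1, 0.1, 0.2]
opening: 0.0753
grip_force: 0.0
t: 16.65
eef_pos: [0.4963, 0.2473, 0.0026]
ee_rot: [-0.0, 0.743, 0.669, 0.001]
ft_force: [1.8, -0.3, -1.3]
opening: 0.0595
grip_force: 30.0
t 16.65 shift cm [-0.0158 -0.0106  0.0932] turn [-0.001   0.0006 -0.0007] F [ 1.7808 -0.278  -1.2922] face xyz mm [-178.7083  360.8838  -22.936 ] open 59.45205770380211 29.999778270721436
```

```bash
python3 -m jog '[[[0,0,1],[0,0,0]],[[0,0,2],[0,0,0]],[[0,0,3],[0,0,0]],[[0,-1,4],[0,0,0]],[[0,-2,4],[0,0,0.016]]]' | grep -E 'pos|grip|open'; python3 -m jog '[[[0,-3.5,3.5],[0,0,0]],[[0,-3.5,3.5],[0,0,0]],[[0,-4.5,2],[0,0,0]],[[0,-4.5,0],[0,0,0]],[[0,-4.5,0],[0,0,0]]]' >/dev/null;  python3 -m jog '[[[0,-4.5,0],[0,0,0]],[[0,-4.5,0],[0,0,0]],[[0,-3,0],[0,0,0]],[[0,-2,0],[0,0,0]],[[0,0,0],[0,0,0]]]'; python3 go.py -.002 0 .08
```

```text
eef_pos: [0.4956, 0.2175, 0.1443]
opening: 0.0596
grip_force: 30.0
t: 18.15
eef_pos: [0.4957, -0.1296, 0.2328]
ee_rot: [-0.0, 0.739, 0.674, 0.0]
ft_force: [-0.8, 0.4, -3.7]
opening: 0.0593
grip_force: 30.0
axes X [ 0.763  -0.0681  0.6428] Z [-0.6402  0.0571  0.766 ]
t 18.15 shift cm [ 3.7419  1.1337 -3.782 ] turn [-0.0636 -0.6952  0.0017] F [-0.7771  0.3969 -3.6674] face xyz mm [ -5.4686 -14.6185 132.2812] open 59.2973345893692 29.999086260795593
```

```bash
python3 -m jog '[[[0,0.5,1],[-0.0127,-0.139,0]],[[0,0.3,1],[-0.0127,-0.139,0]],[[0,0.3,0],[-0.0127,-0.139,0]],[[0,0,0],[-0.0127,-0.139,0]],[[0,0,0],[-0.0127,-0.139,0]]]'>/dev/null;  python3 -m jog '[[[0,0,0],[0,0,0]],[[0,0,0],[0,0,0]]]'; python3 go.py -.002 0 .05
```

```text
t: 18.85
eef_pos: [0.4961, -0.1162, 0.2532]
ee_rot: [0.252, 0.693, 0.635, 0.23]
ft_force: [0.2, 0.8, -2.9]
opening: 0.0598
grip_force: 30.0
axes X [ 0.763  -0.0681  0.6428] Z [-0.6402  0.0571  0.766 ]
t 18.85 shift cm [ 5.6227 -0.3853 -8.1217] turn [ 0.0003 -0.0024 -0.0015] F [ 0.2269  0.8004 -2.8532] face xyz mm [  7.0414  -1.1602 148.4353] open 59.75324899904419 29.99938666820526
```

```bash
python3 go.py -.06 0 .03; python3 -m jog '[[[0.6,0,-3.5],[0,0,0]],[[0.6,0,-3.5],[0,-0.002,-0.001]],[[0.6,0,-3],[0,0,0]],[[0.6,0,-2],[0,0,0]],[[0,0,0],[0,0,0]]]' >/dev/null; python3 go.py -.06 0 .03
```

```text
axes X [ 0.763  -0.0681  0.6428] Z [-0.6402  0.0571  0.766 ]
t 18.85 shift cm [  2.4777  -0.1046 -13.382 ] turn [ 0.0003 -0.0024 -0.0015] F [ 0.2269  0.8004 -2.8532] face xyz mm [  7.0414  -1.1602 148.4353] open 59.75324899904419 29.99938666820526
axes X [ 0.763  -0.0681  0.6428] Z [-0.6402  0.0571  0.766 ]
t 19.35 shift cm [ 0.0002 -0.1637 -1.0937] turn [-0.0023 -0.003  -0.0024] F [-0.6374  0.3825 -3.1621] face xyz mm [-53.0834   1.6308  38.473 ] open 59.609270421448315 29.99940812587738
```

```bash
cat > chk.py <<'E'
from st import *; from go import *
import sys
f=grab('wrist',sys.argv[1] if len(sys.argv)>1 else None); o=manip.observe(); T=Rr.from_quat(np.roll(o['ee_rot'],-1)).as_matrix(); A=np.c_[T[:,1],T[:,0],-T[:,2]]; p=o['eef_pos']
S=F+R@np.array([0,.065,.015]); S=np.array([.582,-.0577,.1465]); u=proj(f,S)[0]; b,n=blob(f,u,10,140)
print('stud pred',u,'blob',b,n)
c,v=ray(f,b); n_=R[:,2]; q=c+v*((F+.015*n_-c)@n_)/(v@n_); print('studL face mm from view',R.T@(q-F)*1000,'expect',R.T@(S-F)*1000)
# plaque front plane rectified, tool coords mm
xs=np.arange(-40,45,.25);ys=np.arange(35,105,.25);XX,YY=np.meshgrid(xs,ys)
P=p+np.c_[XX.ravel(),YY.ravel(),np.full(XX.size,6.4)]@A.T/1000
uv=proj(f,P).astype(np.float32); W=cv2.remap(f['pixels'],uv[:,0].reshape(XX.shape),uv[:,1].reshape(XX.shape),cv2.INTER_LINEAR)
if len(sys.argv)>1: cv2.imwrite(f'pics/{sys.argv[1]}r.png',W[:,:,::-1])
G=W.astype(float).mean(2)
for yy in (50,58,65,72,80): print(yy,G[int((yy-35)*4)][::8].astype(int))
print('col x=25, 20, 10 along y 76..104');
for xx in (25,20,10): print(G[164::4,int((xx+40)*4)].astype(int))
E
python3 chk.py k1
```

```text
stud pred [403.3815 132.4941] blob [399.8019 131.4831] 207
studL face mm from view [-2.2658 65.3207 15.    ] expect [-0.0009 64.706  15.0008]
50 [100  99  97  96  99 152 157 156 158 157 126 138 138 139 143 142 198 194
 192 196 194 195 195 195 195 195 194 195 193 196 197 195 195 198 164 122
  79  81  83  84  86  85  87]
58 [102 100 100 100 102 125 136 137 138 139 119 136 136 137 137 151 198 194
 197 192 193 195 193 194 196 194 197 194 194 199 198 197 197 200 166 110
  79  81  80  82  82  82  82]
65 [101 101 102 102 101 134 138 142 140 135 134 133 136 142 141 160 198 157
 156 155 156 154 155 153 152 153 152 151 151 194 197 199 197 193 149  99
  81  81 100 171 193 191 167]
72 [ 98  99  99 104 106 138 141 141 144 145 116 140 144 143 141 151 198 197
 192 172 165 177 196 197 197 197 197 197 197 197 199 198 198 199 104  77
  80  81  80  80  82  80  83]
80 [ 81  82  80  80  91 137 137 137 140 138 122 138 140 140 141 151 199 198
 201 198 199 199 198 199 198 198 199 198 199 199 200 198 197 201 166 103
  80  82  78  79  80  81  86]
col x=25, 20, 10 along y 76..104
[199 193 194 182 181 198 198 198 198 199 199 199 197 186 151 160 162 161
 162 162 162 162 164 162 162 161 161 163 164]
[199 197 198 199 200 199 200 197 199 199 199 199 199 188 152 161 162 161
 161 162 162 161 160 158 159 160 159 161 162]
[197 197 197 199 198 199 199 198 201 200 199 199 198 189 154 163 165 165
 163 162 164 164 163 165 163 162 161 161 161]
```

Run:
```python
from st import *
I=cv2.imread('pics/k1.png'); 
print(cv2.cvtColor(I,cv2.COLOR_BGR2GRAY)[118:148:1,384:420:1].__str__() if 0 else '')
G=cv2.cvtColor(I,cv2.COLOR_BGR2GRAY)
for r in range(118,146,2): print(r,' '.join(f'{v:3d}' for v in G[r,380:424]))
r=cv2.imread('pics/k1r.png');g=cv2.cvtColor(r,cv2.COLOR_BGR2GRAY)
# keyhole mask
m=((g<180)).astype(np.uint8); n,l,s,c=cv2.connectedComponentsWithStats(m[80:160,110:270])
for k in range(1,n):
    if s[k,4]>60: print('comp x',-40+(110+s[k,0])/4,'..',-40+(110+s[k,0]+s[k,2])/4,'y',35+(80+s[k,1])/4,'..',35+(80+s[k,1]+s[k,3])/4,s[k,4])
for yy in (45,55,80,86): 
    row=g[int((yy-35)*4)].astype(int); d=np.abs(np.diff(row)); print(yy,'edges x',[(-40+(i+.5)/4,int(row[i+1]-row[i])) for i in np.where(d>14)[0]][:14])
```

```text
118  48  70  74  81  78  80  79  78  75  80  80  80  79  78  80  82  80  78  81  81  78  81  80  77  81  81  84  65  82 159 168 169 169 169 167 168 169 169 168 170 168 169 171 169
120  49  72  79  79  80  79  76  80  81  80  80  79  79  81  83  83  79  82  82  84  81  80  81  85  80  83  91  73  90 168 178 177 177 178 179 180 179 178 178 176 178 177 179 178
122  44  50  59  69  68  69  81  81  80  80  74  77  78  84  91  99 106 113 125 133 124 125 114 105  87  80  88  76 109 172 181 183 181 182 181 182 181 182 183 183 183 182 182 181
124  46  49  54  48  53  54  75  80  80  77  82  87  95 109 114 115 120 131 144 154 160 161 165 168 152 116  89  79 111 177 183 182 182 184 182 182 185 183 182 185 183 182 183 181
126  47  54  54  53  53  52  53  53  50  70  93 105 106 110 119 142 171 184 190 191 191 189 188 189 192 191 170 102 133 178 184 188 185 186 186 186 185 187 187 187 185 185 186 186
128  47  53  51  55  52  53  52  53  63  86 104 110 110 141 177 185 192 190 195 195 192 185 174 192 199 205 199 140 147 180 182 184 183 183 184 183 183 183 185 183 182 182 184 185
130  46  53  51  53 
[... 1740 characters left out ...]
at64(30.375), -23), (np.float64(30.625), -17)]
55 edges x [(np.float64(-29.625), 16), (np.float64(-29.375), 16), (np.float64(27.125), -15), (np.float64(27.375), -15), (np.float64(29.625), -18), (np.float64(29.875), -38), (np.float64(30.125), -33), (np.float64(30.375), -19), (np.float64(30.625), -16)]
80 edges x [(np.float64(-30.625), 18), (np.float64(-30.375), 16), (np.float64(-19.125), 18), (np.float64(-9.375), 15), (np.float64(27.125), -15), (np.float64(29.625), -25), (np.float64(29.875), -25), (np.float64(30.125), -27), (np.float64(30.375), -29), (np.float64(44.625), 23)]
86 edges x [(np.float64(27.375), -19), (np.float64(29.875), -43), (np.float64(30.125), -35), (np.float64(44.625), 26)]
```

```bash
python3 go.py -.048 0 .0096; python3 -m jog '[[[1.2,-0.2,-1.0],[-0.002,-0.003,-0.002]],[[1.0,-0.12,-0.9],[0,0,0]],[[0,0,0],[0,0,0]]]'; python3 go.py -.048 0 .0096
```

```text
axes X [ 0.763  -0.0681  0.6428] Z [-0.6402  0.0571  0.766 ]
t 19.4 shift cm [ 2.1973 -0.326  -2.0646] turn [-0.0013 -0.0007 -0.002 ] F [ 0.9308  0.2708 -3.7366] face xyz mm [-51.7165   1.2941  39.6698] open 59.66968657538771 29.999388456344604
t: 19.7
eef_pos: [0.5436, -0.1196, 0.1146]
ee_rot: [0.255, 0.693, 0.633, 0.232]
ft_force: [0.4, -0.4, -2.7]
opening: 0.0593
grip_force: 30.0
axes X [ 0.763  -0.0681  0.6428] Z [-0.6402  0.0571  0.766 ]
t 19.7 shift cm [-0.0505  0.0437 -0.3058] turn [0.0022 0.0058 0.0008] F [ 0.4198 -0.3571 -2.7451] face xyz mm [-45.6191  -0.3904  11.5947] open 59.326598277656615 29.999455511569977
```

```bash
python3 -m jog '[[[0,0.03,0],[0.001,0.005,0.001]],[[0,0,0],[0,0,0]]]'>/dev/null
cat > rel.py <<'E'
from st import *; from go import *
f=grab('wrist'); o=manip.observe(); T=Rr.from_quat(np.roll(o['ee_rot'],-1)).as_matrix(); A=np.c_[T[:,1],T[:,0],-T[:,2]]; p=o['eef_pos']
fz=R.T@(p-F)*1000; print('face',fz,'cam tool mm',A.T@(ray(f,np.array([320.,200]))[0]-p)*1000)
xs=np.arange(-40,75,.25);ys=np.arange(40,100,.25);XX,YY=np.meshgrid(xs,ys)
def warp(h):
    uv=proj(f,p+np.c_[XX.ravel(),YY.ravel(),np.full(XX.size,h)]@A.T/1000).astype(np.float32)
    return cv2.remap(f['pixels'],uv[:,0].reshape(XX.shape),uv[:,1].reshape(XX.shape),cv2.INTER_LINEAR).astype(int)
W=warp(6.4); g=W.mean(2); sat=W.max(2)-W.min(2)
white=((g>185)&(sat<45)).astype(np.uint8)
for yy in (50,55,80,85):
    r=white[int((yy-40)*4)-2:int((yy-40)*4)+3].mean(0)>.5; k=np.where(r)[0]; k=k[k<4*75]; 
    runs=np.split(k,np.where(np.diff(k)>6)[0]+1); print('y',yy,'white runs',[(xs[q[0]],xs[q[-1]]) for q in runs if len(q)>6])
m=(((g<180)|(sat>50)).astype(np.uint8)); sub=m[40:140,118:245]; n,l,s,c=cv2.connectedComponentsWithStats(sub)
for k in range(1,n):
    if s[k,4]>200: print('dark x',xs[118+s[k,0]],xs[min(118+s[k,0]+s[k,2],459)],'y',ys[40+s[k,1]],ys[40+s[k,1]+s[k,3]],s[k,4])
for yy in (62,65,68): print(yy,'rgb',[(float(x),W[int((yy-40)*4),int((x+40)*4)].tolist()) for x in np.arange(12,34,1.)])
h=16-fz[2]; V=warp(h); 
print('stud plane h',h)
for y in np.arange(55,76,1.): print(y,' '.join(f'{int(V[int((y-40)*4),int((x+40)*4)].mean()):3d}' for x in np.arange(32,60,1.)))
E
python3 rel.py
```

```text
face [-46.4252  -0.4169  12.4809] cam tool mm [ -0.4167  74.1146 178.8162]
y 50 white runs [(np.float64(-7.5), np.float64(28.75))]
y 55 white runs [(np.float64(-7.75), np.float64(28.75))]
y 80 white runs [(np.float64(-7.75), np.float64(29.0))]
y 85 white runs [(np.float64(-7.75), np.float64(29.0))]
dark x -10.5 -7.5 y 50.0 74.75 1029
dark x -6.0 19.25 y 58.25 72.75 4027
62 rgb [(12.0, [137, 111, 77]), (13.0, [135, 108, 77]), (14.0, [137, 112, 77]), (15.0, [137, 112, 81]), (16.0, [142, 118, 89]), (17.0, [188, 163, 134]), (18.0, [208, 197, 182]), (19.0, [208, 201, 192]), (20.0, [208, 203, 193]), (21.0, [207, 203, 194]), (22.0, [209, 203, 194]), (23.0, [207, 202, 192]), (24.0, [208, 203, 191]), (25.0, [207, 203, 192]), (26.0, [203, 198, 188]), (27.0, [171, 168, 159]), (28.0, [214, 209, 197]), (29.0, [224, 200, 166]), (30.0, [122, 99, 68]), (31.0, [49, 51, 55]), (32.0, [78, 79, 86]), (33.0, [82, 81, 87])]
65 rgb [(12.0, [130, 103, 63]), (13.0, [128, 102, 63]), (14.0, [128, 101, 65]), (15.0, [131, 101, 65]), (16.0, [140, 110, 70]), (17.0, [202, 156, 99]), (18.0, [204, 158, 99]), (19.0, [2
[... 2684 characters left out ...]
0.0  53  50  52  63  82  81  86 102 115 121 138 164 171 176 181 139  79 147 173 172 174 172 174 174 174 174 174 175
71.0  52  57  55  63  81  78  83  86 103 116 130 143 156 153 121  88  77 145 171 170 171 173 173 172 172 172 172 172
72.0  69  78  79  80  82  84  84  81  85  90  97 107  97  91  84  84  74 145 171 168 169 169 169 169 172 171 170 169
73.0  70  81  81  84  84  82  83  81  84  82  82  86  81  82  83  85  71 147 164 164 165 164 165 165 165 166 166 166
74.0  73  81  81  83  83  82  81  82  82  81  83  83  82  82  82  84  66 144 160 158 159 159 160 158 158 157 159 160
75.0  71  83  83  84  83  83  83  82  82  83  81  82  81  81  85  85  69 140 156 155 157 158 158 156 158 157 158 156
```

```bash
python3 -m jog '[[[0,0,0],[0,0,0]],[[0,0,0],[0,0,0]],[[0,0,0],[0,0,0]]]'>/dev/null; python3 go.py -.004 .0001 .03; python3 rel.py | grep -vE 'rgb|^(55|56|57|58|73|74|75)'; python3 go.py -.004 .0001 .03
```

```text
axes X [ 0.763  -0.0681  0.6428] Z [-0.6402  0.0571  0.766 ]
t 20.25 shift cm [ 2.1405 -0.1345  4.1651] turn [0.002  0.0003 0.0013] F [ 0.3124 -1.0973 -3.4818] face xyz mm [-47.1967  -0.4628  11.8753] open 59.41777989267657 29.999485909938812
face [-47.284   -0.4766  11.8224] cam tool mm [ -0.5627  74.1063 178.7843]
y 50 white runs [(np.float64(-7.75), np.float64(28.75))]
y 55 white runs [(np.float64(-7.75), np.float64(28.5))]
y 80 white runs [(np.float64(-8.0), np.float64(28.75))]
y 85 white runs [(np.float64(-7.75), np.float64(29.0))]
dark x -10.5 -7.75 y 50.0 75.0 985
dark x -6.0 19.25 y 58.25 72.75 4028
stud plane h 4.177643976309806
59.0  38  80  79  83  82  83  82  81  82  83  83  85  86  86  84  83  85  79 158 164 165 164 165 164 165 165 166 166
60.0  43  79  81  83  83  81  80  85  82  85  87 113 118  96  89  87  89  76 156 162 162 162 164 162 162 162 162 161
61.0  44  81  81  82  83  84  82  82  92 123 143 156 171 173 164 130  93  75 146 161 162 162 160 160 161 162 161 160
62.0  45  79  81  84  83  83  84  88 116 134 145 168 183 187 193 194 134  76 150 164 161 162 161 162 16
[... 726 characters left out ...]
55  54  55  57  58  73 105 111 127 176 193 198 195 195 196 198 113 166 175 176 176 176 173 176 176 175 174
70.0  37  56  55  53  72  84  83  93 106 117 124 150 173 173 178 180 121  78 165 175 174 175 174 174 175 176 175 172
71.0  39  54  55  55  79  81  81  81  92 108 120 132 148 156 155 119  84  83 166 170 171 171 172 173 172 171 169 172
72.0  41  68  79  80  83  82  82  82  81  84  88 101 113 100  90  84  80  79 164 171 171 171 172 170 171 170 169 170
axes X [ 0.763  -0.0681  0.6428] Z [-0.6402  0.0571  0.766 ]
t 20.3 shift cm [ 2.1439 -0.1334  4.1747] turn [0.002  0.0002 0.0014] F [ 0.684   0.4468 -3.6282] face xyz mm [-47.284   -0.4766  11.8224] open 59.528106443465305 29.999357163906097
```

```bash
python3 -m jog '[[[-1.02,0.1,1.23],[0.002,0,0.001]],[[1.65,-0.1,1.4],[0,0,0]],[[1.65,-0.1,1.38],[0,0,0]],[[0,0,0],[0,0,0]],[[0,0,0],[0,0,0]]]'>/dev/null; python3 go.py -.0041 .00005 .022
```

```text
axes X [ 0.763  -0.0681  0.6428] Z [-0.6402  0.0571  0.766 ]
t 20.8 shift cm [ 0.4197 -0.1151 -0.3737] turn [-0.0004 -0.0007 -0.0002] F [-0.5665  0.2461 -3.7069] face xyz mm [-4.978   0.8236 27.6157] open 59.83021518136698 29.999399185180664
```

```bash
python3 -m jog '[[[0.42,-0.11,-0.37],[0,0,0]],[[0,0,0],[0,0,0]],[[0,0,0],[0,0,0]]]'>/dev/null; python3 go.py -.0041 .00005 .018
```

```text
axes X [ 0.763  -0.0681  0.6428] Z [-0.6402  0.0571  0.766 ]
t 21.1 shift cm [ 0.2384 -0.0023 -0.3049] turn [-0.0005 -0.001   0.0004] F [ 0.8994  0.1587 -2.9178] face xyz mm [-3.9605 -0.1385 21.8633] open 59.174164622269146 29.99945104122162
```

```bash
for i in 1; do python3 -m jog '[[[0.26,-0.01,-0.31],[0,0,0]],[[0,0,0],[0,0,0]]]'>/dev/null; python3 go.py -.0041 .00005 .014|tail -1; python3 -m jog '[[[0.16,-0.01,-0.2],[0,0,0]],[[0,0,0],[0,0,0]]]'>/dev/null; python3 go.py -.0041 .00005 .012|tail -1; done
```

```text
t 21.3 shift cm [ 0.1989 -0.0141 -0.3228] turn [-0.0003 -0.0005  0.0003] F [ 0.6545 -0.4653 -3.1731] face xyz mm [-3.5521  0.0139 17.7545] open 59.55634112032446 29.999459087848663
t 21.5 shift cm [ 0.1627 -0.0166 -0.2973] turn [-0.0002 -0.0003  0.0003] F [-0.9025  1.0769 -4.1025] face xyz mm [-3.4413  0.0706 15.3287] open 59.70686932736153 29.999491274356842
```

```bash
python3 -m jog '[[[0.08,0,-0.2],[0,0,0]],[[0,0,0],[0,0,0]]]'>/dev/null; python3 go.py -.0041 .00005 .011|tail -1; python3 -m jog '[[[0.12,-0.01,-0.17],[0,0,0]],[[0,0,0],[0,0,0]]]'>/dev/null; python3 go.py -.0041 .00005 .009|tail -1
```

```text
t 21.7 shift cm [ 0.1452 -0.015  -0.1876] turn [-0.0001 -0.      0.0004] F [-0.4042 -0.4129 -2.7943] face xyz mm [-4.0124  0.0702 13.3751] open 59.38809851323366 29.999324083328247
t 21.9 shift cm [ 0.1504 -0.0175 -0.1738] turn [-0.     -0.      0.0003] F [ 0.3835 -0.8501 -3.5221] face xyz mm [-4.1424  0.0904 11.3044] open 59.824795718148266 29.99956727027893
```

```bash
python3 -m jog '[[[0.2,-0.02,-0.23],[0,0,0]],[[0,0,0],[0,0,0]]]'>/dev/null; python3 go.py -.0041 .00005 .006|tail -1; python3 -m jog '[[[0.14,-0.01,-0.17],[0,0,0]],[[0,0,0],[0,0,0]]]'>/dev/null; python3 go.py -.0041 .00005 .003|tail -1;python3 -m jog '[[[0.14,-0.01,-0.16],[0,0,0]],[[0,0,0],[0,0,0]]]'>/dev/null; python3 go.py -.0041 .00005 .003|tail -1
```

```text
t 22.1 shift cm [ 0.1368 -0.0141 -0.1656] turn [-0.0001 -0.0001  0.0004] F [-0.4568  0.8366 -3.5971] face xyz mm [-4.0891  0.0691  8.1525] open 59.45862176224808 29.999437630176544
t 22.3 shift cm [ 0.1944 -0.0227 -0.2281] turn [-0.     -0.0001  0.0003] F [-0.326  -0.0225 -2.5666] face xyz mm [-4.1322  0.1029  6.0047] open 59.08052164570812 29.999345541000366
t 22.5 shift cm [ 0.0502 -0.0091 -0.0784] turn [-0.      0.0001  0.0004] F [-0.2792  0.1746 -2.8908] face xyz mm [-3.9848  0.0956  3.9271] open 59.69107078383479 29.999431371688843
```

```bash
for s in 1; do python3 -m jog '[[[0.05,0,-0.06],[0,0,0]],[[0,0,0],[0,0,0]]]'>/dev/null; python3 go.py -.0041 .00005 .003|tail -1; python3 -m jog '[[[0.05,0,-0.06],[0,0,0]],[[0,0,0],[0,0,0]]]'>/dev/null; python3 go.py -.0041 .00005 .002|tail -1;python3 -m jog '[[[0.05,0,-0.06],[0,0,0]],[[0,0,0],[0,0,0]]]'>/dev/null; python3 go.py -.0041 .00005 .001|tail -1; done
```

```text
t 22.7 shift cm [ 0.0368 -0.0131 -0.0677] turn [0.     0.0003 0.0002] F [-13.2697   0.8645   5.7647] face xyz mm [-3.9546  0.1481  3.762 ] open 59.24957403615479 30.00301480293274
t 22.9 shift cm [ 0.0798 -0.0189 -0.1266] turn [ 0.0001  0.0004 -0.0001] F [-25.6417   1.682   17.2101] face xyz mm [-3.9081  0.1672  3.492 ] open 59.73897312975167 30.007174909114838
t 23.1 shift cm [ 0.1048 -0.0277 -0.1556] turn [ 0.0001  0.0005 -0.0002] F [-30.8228   0.6289  21.0438] face xyz mm [-3.9181  0.2331  2.8786] open 59.34638228479607 30.0082004070282
```

```bash
python3 -m jog '[[[-0.1,0.01,0.12],[0,0,0]],[[0,0,0],[0,0,0]]]'>/dev/null; python3 go.py -.0191 .00005 .0035|tail -1; python3 -m jog '[[[-0.3,0.02,-0.25],[0,0,0]],[[0,0,0],[0,0,0]]]'>/dev/null; python3 go.py -.0191 .00005 .0035|tail -1
```

```text
t 23.3 shift cm [-1.1683  0.0886 -0.9852] turn [0.0001 0.0006 0.0004] F [ 0.289   0.0623 -2.696 ] face xyz mm [-3.7928  0.2063  3.516 ] open 59.589900560818194 29.999257028102875
t 23.5 shift cm [-0.8222  0.0474 -0.6375] turn [-0.0004 -0.0008  0.0003] F [ 0.0845 -0.1855 -2.6034] face xyz mm [-8.6964  0.3083  3.0924] open 59.411415775055254 29.99924272298813
```

```bash
python3 -m jog '[[[-0.3,0.02,-0.24],[0,0,0]],[[-0.22,0.02,-0.17],[0,0,0]],[[0,0,0],[0,0,0]]]'>/dev/null; python3 go.py -.0191 .00005 .0032|tail -1;  python3 -m jog '[[[-0.1,0.01,-0.08],[0,0,0]],[[0,0,0],[0,0,0]]]'>/dev/null; python3 go.py -.0191 .00005 .0032|tail -1
```

```text
t 23.8 shift cm [-0.2877  0.011  -0.2726] turn [-0.0003 -0.0006  0.0004] F [-0.1261 -0.785  -2.7962] face xyz mm [-15.1446   0.1964   3.4399] open 59.695206287126624 29.999191761016846
t 24.0 shift cm [-0.2224  0.0075 -0.2345] turn [-0.      0.0001  0.0003] F [-0.2887  0.1822 -3.1673] face xyz mm [-15.8904   0.1728   3.5679] open 59.577321972798586 29.999200701713562
```

```bash
python3 -m jog '[[[-0.13,0.01,-0.14],[0,0,0]],[[0,0,0],[0,0,0]]]'>/dev/null; python3 go.py -.0191 .00005 .0032|tail -1;  python3 -m jog '[[[-0.09,0.01,-0.09],[0,0,0]],[[0,0,0],[0,0,0]]]'>/dev/null; python3 go.py -.0191 .00005 .0032|tail -1; python3 -m jog '[[[-0.08,0.01,-0.07],[0,0,0]],[[0,0,0],[0,0,0]]]'>/dev/null; python3 go.py -.0191 .00005 .0032|tail -1
```

```text
t 24.2 shift cm [-0.0814 -0.002  -0.0796] turn [-0.     -0.0001  0.0003] F [ 0.3374  0.4897 -2.7147] face xyz mm [-17.9683   0.1425   3.2899] open 59.27940546677452 29.999273121356964
t 24.4 shift cm [-0.0154 -0.0063 -0.0206] turn [0.0002 0.0005 0.0003] F [ 0.7874 -0.0073 -2.2197] face xyz mm [-18.8543   0.1261   3.2622] open 59.821188288965885 29.99887615442276
t 24.6 shift cm [ 0.0208 -0.0007 -0.0085] turn [0.0009 0.0016 0.0002] F [ 3.0893  0.659  -0.3146] face xyz mm [-19.2045   0.038    3.398 ] open 59.19241145616354 30.00953435897827
```

```bash
python3 -m jog '[[[-0.06,0,-0.07],[0,0,0]],[[0,0,0],[0,0,0]]]'>/dev/null; python3 go.py -.0191 .00005 .0032|tail -1; python3 -m jog '[[[0.03,0,-0.04],[0,0,0]],[[0,0,0],[0,0,0]]]'>/dev/null; python3 go.py -.0191 .00005 .0032|tail -1
```

```text
t 24.8 shift cm [ 0.0272  0.0058 -0.0049] turn [0.0012 0.003  0.0003] F [8.7791 1.3598 1.2016] face xyz mm [-19.2722  -0.032    3.4089] open 59.62765975424208 30.012311339378357
t 25.0 shift cm [0.0054 0.0034 0.0216] turn [0.0013 0.003  0.0002] F [4.5199 1.391  5.8106] face xyz mm [-19.2776   0.0114   3.0675] open 59.3525431088353 30.013588070869446
```

```bash
python3 -m jog '[[[0,0,0],[0,0,0]],[[0,0,0],[0,0,0]],[[0,0,0],[0,0,0]],[[0,0,0],[0,0,0]],[[0,0,0],[0,0,0]]]' -1 >/dev/null; python3 go.py -.019 0 .1|tail -1; python3 -m jog '[[[-0.7,0.06,0.8],[0,0,0]],[[-1.3,0.1,1.5],[0,0,0]],[[-2,0.2,2.4],[0,0,0]],[[-2.2,0.2,2.6],[0,0,0]],[[0,0,0],[0,0,0]]]' -1 >/dev/null;python3 -m jog '[[[0,0,0],[0,0,0]],[[0,0,0],[0,0,0]],[[0,0,0],[0,0,0]]]'>/dev/null;python3 go.py -.019 0 .1|tail -1
cat > fin.py <<'E'
from st import *; from go import *
f=grab('wrist','fin')
def warp(h,xs,ys):
    XX,YY=np.meshgrid(xs,ys);uv=proj(f,F+np.c_[XX.ravel(),YY.ravel(),np.full(XX.size,h)]@R.T/1000).astype(np.float32)
    return cv2.remap(f['pixels'],uv[:,0].reshape(XX.shape),uv[:,1].reshape(XX.shape),cv2.INTER_LINEAR).astype(int)
xs=np.arange(-60,30,.25);ys=np.arange(-100,100,.25);W=warp(9,xs,ys);g=W.mean(2);sat=W.max(2)-W.min(2)
w=(g>175)&(sat<45)
for y in (-80,-50,-20,0,20,45,80,85):
    k=np.where(w[int((y+100)*4)])[0]; k=k[(xs[k]>-30)&(xs[k]<24)]; print(y,'white x',(xs[k[0]],xs[k[-1]],len(k)) if len(k) else None)
k=np.where(w[:,int((0+60)*4)])[0]; print('x=0 white y',ys[k[0]],ys[k[-1]]) if len(k) else 0
V=warp(16,xs,ys)
for y in np.arange(56,75,1.5): print(y,' '.join(f'{int(V[int((y+100)*4),int((x+60)*4)].mean()):3d}' for x in np.arange(-32,18,1.5)))
for q in ('plaque',): print([(round(x['score'],2),np.round(x['rect']).tolist()) for x in manip.search_frame(q,f)])
E
python3 fin.py
```

```text
t 25.5 shift cm [-6.0814  0.5304  7.6033] turn [-0.0001 -0.0001  0.0004] F [-0.0528 -0.4307  0.1211] face xyz mm [-21.1102   0.1226   2.5165] open 93.14881976289651 0.0
t 26.3 shift cm [ 0.1118 -0.0424  0.3903] turn [-0.0006 -0.0015  0.0002] F [0.8303 0.3232 0.2172] face xyz mm [-22.3907   0.3226  97.7504] open 94.0712128633111 0.0
-80 white x None
-50 white x None
-20 white x None
0 white x (np.float64(8.25), np.float64(9.25), 5)
20 white x (np.float64(-27.0), np.float64(9.5), 42)
45 white x (np.float64(-27.25), np.float64(9.0), 76)
80 white x (np.float64(-27.0), np.float64(9.25), 146)
85 white x (np.float64(-27.0), np.float64(9.25), 146)
x=0 white y 1.0 88.25
56.0 123 121 126 164 175 174 176 175 174 174 175 176 175 176 175 174 176 176 175 174 175 177 176 177 178 177 179 182 150 148 148 147 147 149
57.5 122 123 127 163 177 176 175 175 172 170 174 175 177 175 174 175 176 176 175 175 175 177 175 177 176 174 161 179 145 146 147 146 146 147
59.0 122 124 127 161 178 176 171 149 125 117 132 158 173 176 176 175 174 175 173 174 172 179 180 177 178 173 152 173 143 142 141 141 142 141
60.5 12
[... 740 characters left out ...]
84  84  84  79  50  49  57  95 130 167 176 173 177 184 178 177 175 178 173 156 155 154 154 154 153
69.5 127 127 130 161 178 162  99  83  83  82  82  84  88  95  93  88 103 104 124 150 155 165 177 178 176 177 177 176 155 152 154 153 152 153
71.0 126 128 130 160 177 177 158 109  91  88  92 118 118 112 113 113 114 111 130 148 158 172 177 178 176 178 176 176 151 151 150 149 150 150
72.5 128 127 129 163 177 177 177 167 163 159 163 172 154 134 128 116 160 164 173 176 177 176 177 177 177 177 160 172 146 145 144 145 146 145
74.0 111 113 135 163 176 177 176 177 177 177 177 176 176 174 147 132 174 176 177 179 177 178 177 177 177 178 179 168 139 138 138 139 140 139
[(0.64, [283.0, 92.0, 357.0, 298.0])]
```

Run:
```python
from h import *
f=grab('scene'); print([(round(d['score'],2),d['rect'],onz(f,np.array([(d['rect'][0]+d['rect'][2])/2,(d['rect'][1]+d['rect'][3])/2]),.006)) for d in manip.search_frame('glue_brush',f)])
print(manip.close_job())
```

```text
[(0.62, [417.7, 262.6, 482.6, 288.0], array([ 0.43933777, -0.41502327,  0.006     ]))]
the job is handed in; nothing more can be done
None
```

I laid the red glue brush on the desk at about (0.44, -0.41), clear of the easel. The plaque hangs on both studs, drawn down to the slot ends, its upper edge level and its back seated on the face; the job is handed in, verdict not shown.

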